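# Line up the capacitors by height on the sorting rail

### The job

Stand the four can capacitors on the four round pads of the sorting rail in order of height, the shortest next to the red end stop and the tallest next to the black one. Each must stand upright in the middle of its own pad, and all must be let go.

Things in the scene. Friction and masses are not known exactly. Their poses are not given: they have to be found in the camera images.
- cap_blue: The shortest, a blue-sleeved can capacitor, an upright smooth cylinder 26 mm in diameter and 36 mm tall, with a white stripe down its side and a grey top; loose, stands on the desk at the start. Origin at the centre of its underside, z up along its axis. Keep clear of the dark blue cabinet at the right rear (x over 0.57, y -0.2 to -0.4, 0.26 m tall).
- cap_green: The second shortest: green-sleeved can capacitor, an upright smooth cylinder 30 mm in diameter and 52 mm tall, with a white stripe down its side and a grey top; loose, stands on the desk at the start. Origin at the centre of its underside, z up along its axis. Keep clear of the dark blue cabinet at the right rear (x over 0.57, y -0.2 to -0.4, 0.26 m tall).
- cap_black: The second tallest, a black-sleeved can capacitor, an upright smooth cylinder 34 mm in diameter and 68 mm tall, with a white stripe down its side and a grey top; loose, stands on the desk at the start. Origin at the centre of its underside, z up along its axis. Keep clear of the dark blue cabinet at the right rear (x over 0.57, y -0.2 to -0.4, 0.26 m tall).
- cap_orange: The tallest: orange-sleeved can capacitor, an upright smooth cylinder 38 mm in diameter and 84 mm tall, with a white stripe down its side and a grey top; loose, stands on the desk at the start. Origin at the centre of its underside, z up along its axis. Keep clear of the dark blue cabinet at the right rear (x over 0.57, y -0.2 to -0.4, 0.26 m tall).
- pad1: Black rubber pad, 58 mm in diameter, 2 mm thick, white ring and centre dot, fixed on the sorting rail (a flat fixed aluminium bar 400 x 80 x 8 mm on the desk): number 1 of a row of four, 75 mm apart, from the rail's left (+y) end. Origin: centre of its underside, 8 mm above the desk (its top: 10 mm); y along the rail, x across it, z up.
- pad2: Black rubber pad, 58 mm in diameter, 2 mm thick, white ring and centre dot, fixed on the sorting rail (a flat fixed aluminium bar 400 x 80 x 8 mm on the desk): number 2 of a row of four, 75 mm apart, from the rail's left (+y) end. Origin: centre of its underside, 8 mm above the desk (its top: 10 mm); y along the rail, x across it, z up.
- pad3: Black rubber pad, 58 mm in diameter, 2 mm thick, white ring and centre dot, fixed on the sorting rail (a flat fixed aluminium bar 400 x 80 x 8 mm on the desk): number 3 of a row of four, 75 mm apart, from the rail's left (+y) end. Origin: centre of its underside, 8 mm above the desk (its top: 10 mm); y along the rail, x across it, z up.
- pad4: Black rubber pad, 58 mm in diameter, 2 mm thick, white ring and centre dot, fixed on the sorting rail (a flat fixed aluminium bar 400 x 80 x 8 mm on the desk): number 4 of a row of four, 75 mm apart, from the rail's left (+y) end. Origin: centre of its underside, 8 mm above the desk (its top: 10 mm); y along the rail, x across it, z up.
- red_stop: Red plastic end stop, a low block 70 mm across the rail, 26 mm along it and 12 mm high, fixed on top of the rail at one end (either end; the other stop is at the other), its centre about 70 mm beyond the last pad's. Origin at the centre of its underside, 8 mm above the desk.
- black_stop: Black plastic end stop, a low block 70 mm across the rail, 26 mm along it and 12 mm high, fixed on top of the rail at one end (either end; the other stop is at the other), its centre about 70 mm beyond the last pad's. Origin at the centre of its underside, 8 mm above the desk.

How it is judged:
By the outcome, as a careful person would: the job done as asked, in the order asked, and still so for the second after the job is handed in, with the robot touching nothing.
It also fails if it takes over 99 s, if anything falls off the work surface, if the arm or the gripper's body presses on something with over 40 N, if the wrist force passes 120 N, or if a joint passes its speed limit or range.

### The arm

A 7-joint arm with a two-finger parallel gripper is mounted at the origin on a cart in front of the work surface, level with it; the furniture and walls round the work are solid. World frame = base frame: x ahead of the robot, y to its left, z up, the work surface at z = 0. Lengths are in mm, angles in rad, forces in N, time in s.
With the tool pointing down it reaches from about 400 to 850 mm from the base axis. Payload 4.4 kg.
Tool frame: the origin (TCP) lies at the very end of the fingers, on their centre line; the grasp point (between the pads) lies 19 mm behind it; z points along the fingers, y is the line along which they close (so a half turn about z gives the same grasp; the last joint's range is limited). The gripper opens to 94 mm and grips with 3 to 60 N. Pads are 16 mm wide; open, the fingers measure 119 mm over their backs; the gripper's body (75 mm by 177 mm) begins 78 mm behind the grasp point.
Start: joints at [1.2, 0.628, 0.038, 1.517, -0.027, 0.996, -0.02], TCP at [195.095, -620.045, 205.478] pointing down, gripper open.
Joint ranges: [-3.06, 3.06], [-0.37, 2.12], [-1.25, 1.32], [0.18, 2.47], [-1.1, 4.24], [0.23, 1.98], [-2.94, 2.94]. Speed limits (rad/s): [2.57, 2.57, 3.14, 3.14, 3.14, 3.14, 3.14].

### API

Orientations are given as a rotation vector (axis times angle).
In Python, from workcell import manip gives the robot as it stands.
- The arm moves only by the tool send_rows, never from a script. Its argument "increments" is a list of rows, each a list of 2 entries, a list of its own where there are three numbers: the shift along the tool's x, y, z in fractions of the full range, 1 being 1000 mm, then the turn, a rotation vector about the tool's x, y, z in shares of 120 degrees (1.0 is 120 degrees). A call has 1 to 12 rows; each row is the pose to reach, as a shift and turn from the pose commanded when the call began, along the tool's axes at that moment; what a row does not reach only later rows make up. A row lasts 1/10 s, in which the tool goes at most 50 mm and 8.59 degrees, less where a joint would pass 70% of its speed; a pose out of reach is approached as far as the arm can. No shift or turn number may pass 1 either way. A call with a gripper value outside its range is refused whole. "hand" is the opening, from 0 (shut) to 1 (fully open), set as the call begins (left out, the last holds). The fingers move at their own pace and stop on an object; the grip force is fixed at half the most. Time passes only in rows, so rows that repeat a pose let the fingers close. It gives the time, the measured TCP pose, the force, the opening and the grip force at its end, in the units of the state.
- manip.observe(): the state, without advancing time (a new reading comes with each control period).
- manip.camera(name): name is "side" or "top" or "wrist"; returns a dict with "image" (400x640x3 uint8, blue, green, red), "z_map" (400x640 float32, mm along the optical axis (not along the pixel's ray), 0 where there is no reading), "intrinsics" (3x3 intrinsics, pixels), "k1" (the pictures are not rectified: a ray, as slopes to the right and down, at radius r is drawn at 1 + k1 r^2 times it, then the intrinsics apply), "pose" (4x4, takes a point from camera to world coordinates); the wrist camera has in their place "tool_from_camera" (4x4, takes a point from camera to tool coordinates, whose origin is the TCP and whose axes are the flange's). Camera axes: x right, y up, looking along -z (the intrinsics and any distortion apply to the point x, -y, -z); pixel columns grow to the right and rows downward; lengths in mm; the calibration is good to about 2 mm. A picture is of the moment at which its call begins: read the wrist's pose just before it.
- manip.finish_job(): hands the job in; it is judged then, once.
Trained networks look in a picture, given as the dict that the camera call returned (one of the last four; its "shot" number tells which), for a name from the list of things; names that differ only in an ending like _2 or _b are one class to them, and where a whole thing is asked for, a point or a joint stands for the part that bears it (a point fixed in the world has none). Each returns a list of dicts, best first, with "conf" (0 to 1); they miss things now and then, are a little off and sometimes report something else, mostly with a low value. They report only what shows in the picture. A call takes as long as a camera call.
- manip.look_for(picture, target): "location" ([x, y, z] in mm, in the coordinates of the camera as it stood for that picture, good to about 4 mm: the middle of the surface that is visible of it).
- manip.cut_out(picture, target): "mask" (400x640 bool, what is visible of it).
- manip.pinpoint(picture, target): "location" ([x, y, z] in mm, in the coordinates of the camera as it stood for that picture, good to about 4 mm: a listed point, or the origin of a listed thing).
The state is a dict: "time": time; "q": joint angles; "joint_vel": joint speeds; "joint_efforts": joint torques, N m; "ee_pos": TCP position; "ee_rot": TCP orientation; "force": force on the tool from outside, world axes, zero at the start; "torque": the same for the moment, N m; "width": opening from 0.0 (shut) to 1.0 (fully open); "grasp_force": force on a finger pad.
Only numpy, scipy, OpenCV 4.12 (cv2) and the standard library are available. Lean on these libraries where they do the work, as an engineer would, in place of code of your own. Each camera call takes 0.05 s, during which the arm holds its last target. There are 200 camera calls.

## Working session

There is one attempt and no reset: what is moved stays moved. The work goes in short steps, Python scripts to look and compute and a tool call to move; the robot and the scene stay as the last step left them, time stands still between calls to the robot, and variables do not carry over. Pictures are saved under pics/ and viewed, at most 14 in all, crops included, and the job is handed in when it is done.

Besides the shell and the picture viewer there is one more tool, called after "Call:" as name(argument=value, ...) on one line, values as JSON. send_rows: Moves the arm, as the interface text tells. Its arguments: {"type":"object","properties":{"increments":{"type":"array","items":{"type":"array"}},"hand":{"type":"number"}},"required":["increments"]}

```bash
mkdir -p pics; cat > h.py <<'E'
import numpy as np, cv2
from workcell import manip
from scipy.spatial.transform import Rotation as R
np.set_printoptions(precision=2,suppress=True)
def w(p,c):
    P=c['pose']; return P[:3,:3]@np.array(p)+P[:3,3]
def cloud(c):
    """world points for each pixel, HxWx3"""
    K=c['intrinsics'];z=c['z_map'];H,W=z.shape
    u,v=np.meshgrid(np.arange(W),np.arange(H))
    px=np.stack([u,v],-1).reshape(-1,1,2).astype(float)
    x=cv2.undistortPoints(px,K,np.array([c['k1'],0,0,0,0.])).reshape(H,W,2)
    P=np.stack([x[...,0]*z,-x[...,1]*z,-z],-1)
    return P@c['pose'][:3,:3].T+c['pose'][:3,3]
E
python3 - <<'E'
from h import *
s=manip.observe();print({k:np.array(v) for k,v in s.items()})
for n in ['top','side']:
    c=manip.camera(n);cv2.imwrite(f'pics/{n}1.png',c['image'])
    print(n,c['pose'],c['k1']);C=cloud(c)
    for t in ['cap_blue','cap_green','cap_black','cap_orange','pad1','pad2','pad3','pad4','red_stop','black_stop']:
        print(t,[(w(d['location'],c),round(d['conf'],2)) for d in manip.pinpoint(c,t)[:2]])
        m=manip.cut_out(c,t)
        if m:
            k=m[0]['mask']&(c['z_map']>0);p=C[k]
            if len(p)>5:
                zt=np.percentile(p[:,2],97);q=p[p[:,2]>zt-4]
                print('   mask',m[0]['conf'],k.sum(),'px',np.argwhere(k).mean(0)[::-1],'med',np.median(p,0),'ztop',zt,'top mid',(q.min(0)+q.max(0))/2,q.max(0)-q.min(0))
E
```

```text
{'time': array(0.), 'q': array([ 1.2 ,  0.63,  0.04,  1.52, -0.03,  1.  , -0.02]), 'joint_vel': array([-0., -0., -0.,  0.,  0.,  0.,  0.]), 'joint_efforts': array([  0.  , -54.97,   1.14, -18.66,  -0.05,   0.02,   0.  ]), 'ee_pos': array([ 194.86, -619.41,  204.59]), 'ee_rot': array([-3.1 , -0.48,  0.  ]), 'force': array([-0.06,  0.89,  0.41]), 'torque': array([0.03, 0.01, 0.02]), 'grasp_force': array(0.), 'width': array(1.)}
top [[  0.     0.99  -0.13 438.21]
 [ -1.     0.     0.    46.69]
 [  0.     0.13   0.99 951.49]
 [  0.     0.     0.     1.  ]] -0.0018670963798138778
cap_blue [(array([ 444.09, -203.08,    4.05]), 0.62)]
   mask 0.6 106 px [427.06 246.21] med [ 443.62 -197.91   34.45] ztop 37.61214765870666 top mid [ 442.54 -201.18   36.02] [20.23 21.51  4.69]
cap_green [(array([432.97, -26.01,   2.16]), 0.49)]
   mask 0.5 151 px [351.01 251.5 ] med [431.93 -24.74  50.95] ztop 54.459725734404344 top mid [432.22 -25.85  52.8 ] [26.35 28.86  4.67]
cap_black [(array([449.36, 247.82,   1.55]), 0.67)]
   mask 0.8 256 px [229.39 243.31] med [449.   242.07  66.26] ztop 70.10491680637
[... 2992 characters left out ...]
4.33]
pad3 [(array([633.96,  66.71,   6.8 ]), 0.58), (array([425.55, 125.01,  -1.44]), 0.56)]
   mask 0.81 249 px [354.1  200.21] med [636.67 141.05  10.81] ztop 12.648160730950044 top mid [636.53 143.66  10.9 ] [56.59 58.51  4.33]
pad4 [(array([633.96,  66.71,   6.8 ]), 0.58), (array([425.55, 125.01,  -1.44]), 0.56)]
   mask 0.81 249 px [354.1  200.21] med [636.67 141.05  10.81] ztop 12.648160730950044 top mid [636.53 143.66  10.9 ] [56.59 58.51  4.33]
red_stop [(array([640.73, 211.79,   6.2 ]), 0.56), (array([636.97, 146.86,   6.3 ]), 0.54)]
   mask 0.47 255 px [353.5  184.08] med [639.6  204.23  18.46] ztop 22.05508649232681 top mid [639.17 212.9   20.43] [68.3  29.34  4.73]
black_stop []
```

View pics/top1.png

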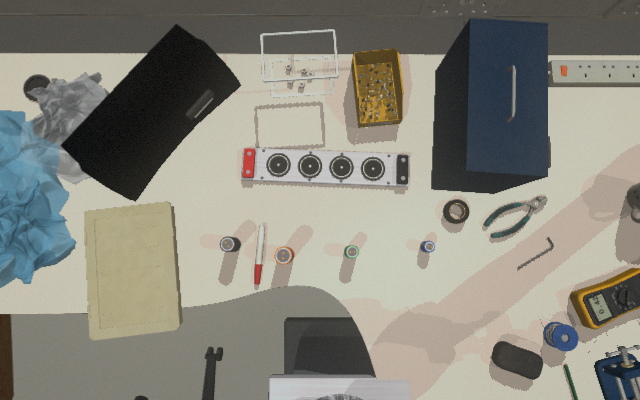

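View pics/side1.png

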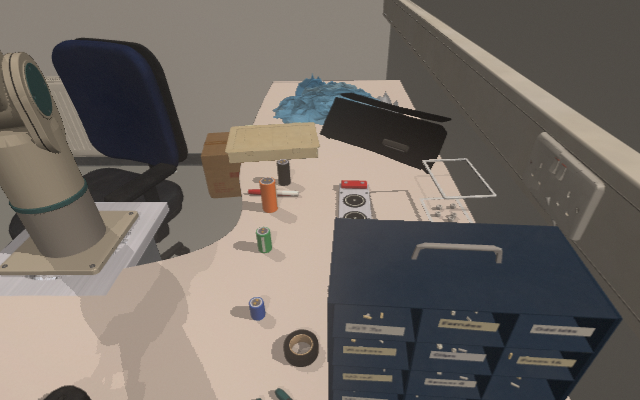

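The top view has the red stop at the left, +y end (249,163), pads at (279,165) to (373,169), and the black stop at (402,169). The caps are black (229,244), orange (284,255), green (351,252) and blue (428,246), which the side view confirms. Blue therefore goes to pad1, green to pad2, black to pad3 and orange to pad4.

```bash
cat >> h.py <<'E'
RT=R.from_matrix(np.array([[0,1,0],[1,0,0],[0,0,-1.]]))
def go(p):
    s=manip.observe();r=R.from_rotvec(s['ee_rot'])
    print('t',s['time'],'pos',s['ee_pos'],'w',s['width'],'shift',r.inv().apply(np.array(p)-s['ee_pos']),'turn',(r.inv()*RT).as_rotvec())
E
python3 - <<'E'
from h import *
c=manip.camera('top');C=cloud(c)
for x0 in range(660,800,20):
    print(x0,[round(float(np.max(C[...,2][(C[...,0]>x0)&(C[...,0]<x0+20)&(C[...,1]>y)&(C[...,1]<y+50)],initial=-9))) for y in range(-200,250,50)])
for i,d in enumerate(manip.cut_out(c,'pad1')[:4]):
    m=d['mask'];print(d['conf'],C[m&(c['z_map']>0)].mean(0))
go([443,-202,120])
E
```

```text
660 [12, 12, 11, 14, 12, 15, 14, 15, 24]
680 [4, 4, 6, 5, 5, 6, 4, 5, 6]
700 [4, 5, 5, 5, 5, 4, 4, 7, 6]
720 [5, 38, 38, 46, 4, 5, 5, 5, 5]
740 [4, 51, 19, 56, 6, 4, 5, 4, 6]
760 [4, 68, 22, 71, 6, 5, 5, 4, 6]
780 [4, 75, 26, 74, 5, 4, 6, 112, 55]
0.94 [630.06  -6.1   10.62]
0.85 [627.25 -81.83  10.54]
0.75 [632.97  69.3   10.65]
t 2.2 pos [ 195.1  -620.03  205.46] w 0.996827399866495 shift [ 361.91 -324.37   85.49] turn [-0.   -0.   -1.27]
```

The manual's scale: shifts go in shares of 1000 mm and turns go in shares of 120 degrees. Converting my numbers, 362 mm is 0.362, -324 mm is -0.324, -1.27 rad is -0.6064.

Call:
send_rows(increments=[[[0.036,-0.032,0.008],[0,0,-0.0597]],[[0.072,-0.065,0.017],[0,0,-0.1194]],[[0.108,-0.097,0.025],[0,0,-0.179]],[[0.144,-0.129,0.033],[0,0,-0.2387]],[[0.18,-0.161,0.042],[0,0,-0.2984]],[[0.216,-0.194,0.05],[0,0,-0.3581]],[[0.252,-0.226,0.058],[0,0,-0.4178]],[[0.288,-0.258,0.066],[0,0,-0.4775]],[[0.324,-0.291,0.075],[0,0,-0.5419]],[[0.362,-0.324,0.085],[0,0,-0.6064]],[[0.362,-0.324,0.085],[0,0,-0.6064]],[[0.362,-0.324,0.085],[0,0,-0.6064]]], hand=1)

```text
time: 3.4
ee_pos: [443.7, -201.3, 120.4]
ee_rot: [-2.214, -2.228, -0.0]
force: [-0.7, -0.7, -0.3]
width: 0.999
grasp_force: 0.0
```

```bash
python3 - <<'E'
from h import *
go([443,-202,120])
s=manip.observe()
c=manip.camera('wrist');cv2.imwrite('pics/w1.png',c['image']);print(c['tool_from_camera'])
T=np.eye(4);T[:3,:3]=R.from_rotvec(s['ee_rot']).as_matrix();T[:3,3]=s['ee_pos']
c['pose']=T@c['tool_from_camera'];C=cloud(c)
for d in manip.cut_out(c,'cap_blue')[:1]:
    p=C[d['mask']&(c['z_map']>0)];zt=np.percentile(p[:,2],97);q=p[p[:,2]>zt-4]
    print(d['conf'],zt,(q.min(0)+q.max(0))/2,q.max(0)-q.min(0))
E
```

```text
t 3.4 pos [ 443.72 -201.29  120.39] w 0.9985128672898353 shift [-0.71 -0.73  0.39] turn [-0.   -0.    0.01]
[[  -0.      0.97    0.23   66.79]
 [   1.      0.     -0.      0.24]
 [  -0.      0.23   -0.97 -178.44]
 [   0.      0.      0.      1.  ]]
```

View pics/w1.png

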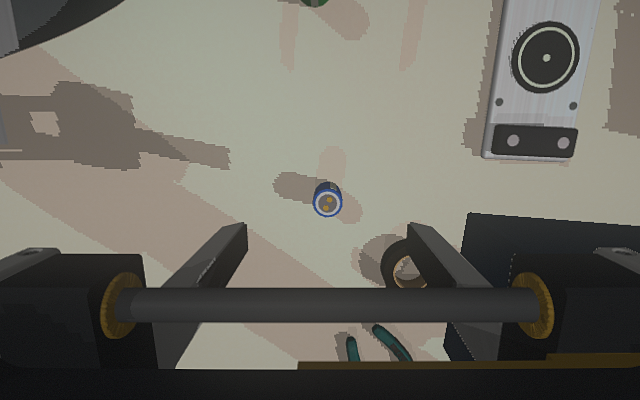

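The blue cap shows at (328,201), centred between the fingers. Its top is near (443,-202), so I'll go down on it.

Converted, 114 mm is 0.114, 105 mm is 0.105.

Call:
send_rows(increments=[[[-0.001,-0.001,0.04],[0,0,0]],[[-0.001,-0.001,0.08],[0,0,0]],[[-0.001,-0.001,0.105],[0,0,0]],[[-0.001,-0.001,0.114],[0,0,0]],[[-0.001,-0.001,0.114],[0,0,0]]])

```text
time: 4.0
ee_pos: [441.1, -204.5, 5.9]
ee_rot: [-2.219, -2.222, 0.002]
force: [-0.2, -0.5, -0.8]
width: 1.001
grasp_force: 0.0
```

Call:
send_rows(increments=[[[0,0,0],[0,0,0]],[[0,0,0],[0,0,0]],[[0,0,0],[0,0,0]],[[0,0,0],[0,0,0]],[[0,0,0],[0,0,0]],[[0,0,0],[0,0,0]],[[0,0,0],[0,0,0]],[[0,0,0],[0,0,0]]], hand=0.15)

```text
time: 4.8
ee_pos: [442.2, -203.3, 6.4]
ee_rot: [-2.217, -2.226, 0.0]
force: [0.2, 0.1, -0.4]
width: 0.354
grasp_force: 0.0
```

Call:
send_rows(increments=[[[0,0,0],[0,0,0]],[[0,0,0],[0,0,0]],[[0,0,0],[0,0,0]],[[0,0,0],[0,0,0]],[[0,0,0],[0,0,0]]], hand=0.0)

```text
time: 5.3
ee_pos: [442.1, -203.3, 6.5]
ee_rot: [-2.217, -2.226, 0.0]
force: [0.8, -0.4, -1.0]
width: 0.269
grasp_force: 30.0
```

Converted, -130 mm is -0.13, -110 mm is -0.11.

Call:
send_rows(increments=[[[0,0,-0.03],[0,0,0]],[[0,0,-0.07],[0,0,0]],[[0,0,-0.11],[0,0,0]],[[0,0,-0.13],[0,0,0]],[[0,0,-0.13],[0,0,0]]])

```text
time: 5.8
ee_pos: [444.0, -204.2, 139.2]
ee_rot: [2.214, 2.221, 0.003]
force: [-0.2, -0.1, -0.3]
width: 0.267
grasp_force: 30.0
```

```bash
python3 - <<'E'
from h import *
go([636,144.2,136])
print(manip.observe()['grasp_force'])
E
```

```text
t 5.8 pos [ 444.04 -204.21  139.16] w 0.26728154206641047 shift [347.75 193.16   3.36] turn [0.01 0.   0.  ]
29.999881256371737
```

Converted, 348 mm is 0.348, 194 mm is 0.194.

Call:
send_rows(increments=[[[0.043,0.024,0],[0,0,0]],[[0.086,0.048,0],[0,0,0]],[[0.129,0.072,0],[0,0,0]],[[0.172,0.096,0],[0,0,0]],[[0.215,0.12,0],[0,0,0]],[[0.258,0.144,0],[0,0,0]],[[0.301,0.168,0],[0,0,0]],[[0.335,0.187,0],[0,0,0]],[[0.348,0.194,0],[0,0,0]],[[0.348,0.194,0],[0,0,0]],[[0.348,0.194,0],[0,0,0]],[[0.348,0.194,0],[0,0,0]]])

```text
time: 7.0
ee_pos: [634.0, 142.2, 135.9]
ee_rot: [2.22, 2.222, -0.004]
force: [-0.1, 0.0, -0.8]
width: 0.268
grasp_force: 30.0
```

```bash
cat >> h.py <<'E'
def wrist(name=None):
    s=manip.observe();c=manip.camera('wrist')
    if name: cv2.imwrite(name,c['image'])
    T=np.eye(4);T[:3,:3]=R.from_rotvec(s['ee_rot']).as_matrix();T[:3,3]=s['ee_pos']
    c['pose']=T@c['tool_from_camera'];return c
E
python3 - <<'E'
from h import *
c=wrist('pics/w2.png');C=cloud(c)
for d in manip.cut_out(c,'pad1')[:4]: print(d['conf'],C[d['mask']&(c['z_map']>0)].mean(0))
for d in manip.cut_out(c,'cap_blue')[:1]: 
    p=C[d['mask']&(c['z_map']>0)]; print(p.min(0),p.max(0))
go([636,144.2,17])
E
```

```text
0.83 [633.72  51.01   9.4 ]
0.71 [631.48 -10.72  16.09]
0.68 [637.19 146.14   9.65]
[612.25  53.15   6.6 ] [657.11 156.85 165.8 ]
t 7.15 pos [634.62 143.35 136.62] w 0.2648626460261325 shift [  0.96   1.4  119.62] turn [-0.  0.  0.]
```

View pics/w2.png

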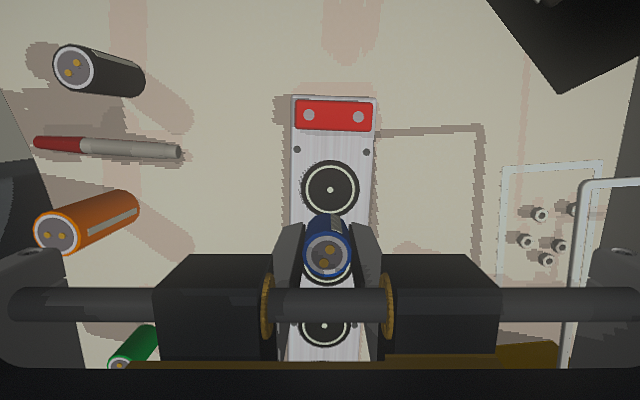

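Blue is held upright (327,255), and pad1's ring is at (330,189). That agrees with about (636.5,145), so I'll lower and release.

Converted, 117 mm is 0.117, 114 mm is 0.114.

Call:
send_rows(increments=[[[0.001,0.002,0.04],[0,0,0]],[[0.001,0.002,0.08],[0,0,0]],[[0.001,0.002,0.102],[0,0,0]],[[0.001,0.002,0.11],[0,0,0]],[[0.001,0.002,0.114],[0,0,0]],[[0.001,0.002,0.117],[0,0,0]],[[0.001,0.002,0.117],[0,0,0]],[[0.001,0.002,0.117],[0,0,0]]])

```text
time: 7.95
ee_pos: [637.7, 146.6, 20.7]
ee_rot: [2.216, 2.225, 0.003]
force: [-0.3, 0.1, 0.8]
width: 0.268
grasp_force: 30.0
```

```bash
python3 - <<'E'
from h import *
go([636.3,144.8,17])
print(manip.observe()['force'])
E
```

```text
t 7.95 pos [637.68 146.64  20.73] w 0.26777984664662635 shift [-1.84 -1.4   3.73] turn [ 0. -0.  0.]
[-0.27  0.08  0.78]
```

Converted, 3 mm is 0.003, 2 mm is 0.002.

Call:
send_rows(increments=[[[-0.001,-0.001,0.002],[0,0,0]],[[-0.001,-0.001,0.003],[0,0,0]],[[-0.001,-0.001,0.003],[0,0,0]],[[-0.001,-0.001,0.003],[0,0,0]]])

```text
time: 8.35
ee_pos: [635.8, 145.4, 16.5]
ee_rot: [2.217, 2.226, 0.0]
force: [0.4, 0.4, -0.7]
width: 0.272
grasp_force: 30.0
```

```bash
python3 - <<'E'
from h import *
go([636.3,144.8,17])
print(manip.observe()['force'])
E
```

```text
t 8.35 pos [635.81 145.43  16.54] w 0.27155987794669784 shift [-0.63  0.48 -0.46] turn [ 0. -0.  0.]
[ 0.36  0.4  -0.75]
```

Converted, -114 mm is -0.114, -105 mm is -0.105.

Call:
send_rows(increments=[[[0,0,0],[0,0,0]],[[0,0,0],[0,0,0]],[[0,0,0],[0,0,0]],[[0,0,0],[0,0,0]],[[0,0,0],[0,0,0]],[[0,0,0],[0,0,0]],[[0,0,-0.02],[0,0,0]],[[0,0,-0.06],[0,0,0]],[[0,0,-0.105],[0,0,0]],[[0,0,-0.114],[0,0,0]],[[0,0,-0.114],[0,0,0]]], hand=0.6)

```text
time: 9.45
ee_pos: [637.2, 145.8, 132.7]
ee_rot: [2.216, 2.224, 0.006]
force: [-0.2, -0.3, -0.6]
width: 0.598
grasp_force: 0.0
```

Converted, -204 mm is -0.204, -132 mm is -0.132.

Call:
send_rows(increments=[[[-0.028,-0.033,0],[0,0,0]],[[-0.056,-0.066,0],[0,0,0]],[[-0.084,-0.099,0],[0,0,0]],[[-0.112,-0.132,0],[0,0,0]],[[-0.14,-0.165,0],[0,0,0]],[[-0.165,-0.194,0],[0,0,0]],[[-0.173,-0.204,0],[0,0,0]],[[-0.173,-0.204,0],[0,0,0]],[[-0.173,-0.204,0],[0,0,0]],[[-0.173,-0.204,0],[0,0,0]]], hand=0.8)

```text
time: 10.45
ee_pos: [434.1, -27.1, 130.3]
ee_rot: [2.215, 2.228, 0.002]
force: [0.0, 0.2, 0.3]
width: 0.8
grasp_force: 0.0
```

```bash
python3 - <<'E'
from h import *
go([432,-28,15])
c=manip.camera('top');cv2.imwrite('pics/t2.png',c['image'][130:330,180:500].repeat(2,0).repeat(2,1));C=cloud(c)
for t in ['cap_blue','cap_black','cap_orange']:
    for d in manip.cut_out(c,t)[:1]:
        p=C[d['mask']&(c['z_map']>0)];zt=np.percentile(p[:,2],97);q=p[p[:,2]>zt-4]
        print(t,d['conf'],zt,(q.min(0)+q.max(0))/2,q.max(0)-q.min(0))
E
```

```text
t 10.45 pos [434.06 -27.07 130.26] w 0.8003536407459512 shift [ -1.04  -2.2  115.26] turn [ 0.   -0.    0.01]
cap_black 0.61 69.52012837637568 [445.82 246.54  68.12] [28.14 30.74  5.05]
cap_orange 0.75 86.65513422807629 [424.73 122.87  85.21] [31.71 34.26  5.1 ]
```

View pics/t2.png

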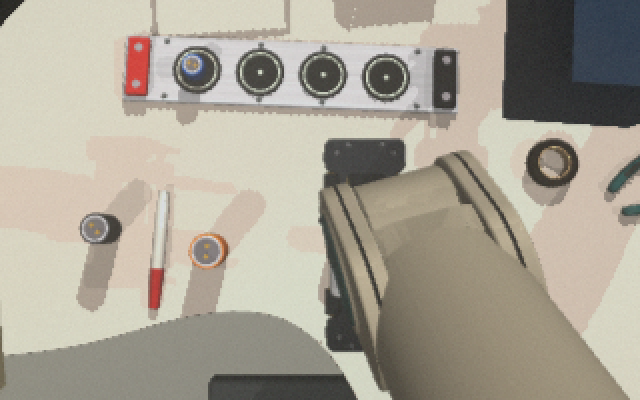

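Blue stands on pad1 (crop 192,65; pad centre 197,69, offset mostly parallax). Next is green.

Converted, 115 mm is 0.115, 105 mm is 0.105.

Call:
send_rows(increments=[[[-0.001,-0.001,0.04],[0,0,0]],[[-0.001,-0.002,0.08],[0,0,0]],[[-0.001,-0.002,0.105],[0,0,0]],[[-0.001,-0.002,0.115],[0,0,0]],[[-0.001,-0.002,0.115],[0,0,0]]])

```text
time: 11.15
ee_pos: [429.7, -28.8, 14.0]
ee_rot: [-2.213, -2.226, 0.003]
force: [-0.5, -0.5, -0.2]
width: 0.796
grasp_force: 0.0
```

Call:
send_rows(increments=[[[0,0,0],[0,0,0]],[[0,0,0],[0,0,0]],[[0,0,0],[0,0,0]],[[0,0,0],[0,0,0]],[[0,0,0],[0,0,0]],[[0,0,0],[0,0,0]],[[0,0,0],[0,0,0]],[[0,0,0],[0,0,0]],[[0,0,0],[0,0,0]]], hand=0)

```text
time: 12.05
ee_pos: [431.0, -29.4, 15.7]
ee_rot: [2.217, 2.225, 0.001]
force: [0.5, 0.2, 6.1]
width: 0.312
grasp_force: 30.0
```

Converted, -120 mm is -0.12, -105 mm is -0.105.

Call:
send_rows(increments=[[[0,0,-0.03],[0,0,0]],[[0,0,-0.07],[0,0,0]],[[0,0,-0.105],[0,0,0]],[[0,0,-0.12],[0,0,0]],[[0,0,-0.12],[0,0,0]],[[0,0,-0.12],[0,0,0]],[[0,0,-0.12],[0,0,0]]])

```text
time: 12.75
ee_pos: [429.3, -29.5, 134.3]
ee_rot: [-2.216, -2.224, 0.003]
force: [0.1, 0.6, -1.7]
width: 0.311
grasp_force: 30.0
```

```bash
python3 - <<'E'
from h import *
go([633,69.6,135])
c=manip.camera('top');C=cloud(c)
for t in ['cap_blue']:
    print([(w(d['location'],c),d['conf']) for d in manip.pinpoint(c,t)])
    for d in manip.cut_out(c,t)[:1]:
        p=C[d['mask']&(c['z_map']>0)];zt=np.percentile(p[:,2],97);q=p[p[:,2]>zt-4]
        print(t,d['conf'],zt,(q.min(0)+q.max(0))/2,q.max(0)-q.min(0))
q=C[155:180,265:295].reshape(-1,3);q=q[(q[:,2]>38)];print(len(q),(q.min(0)+q.max(0))/2,np.ptp(q,0))
for d in manip.cut_out(c,'pad1')[:4]: print(d['conf'],C[d['mask']&(c['z_map']>0)].mean(0))
E
```

```text
t 12.75 pos [429.34 -29.52 134.25] w 0.31130999266314324 shift [ 98.31 204.05  -1.31] turn [-0. -0.  0.]
[(array([447.67, 247.22,   2.14]), 0.55), (array([637.35, 141.76,  13.45]), 0.45)]
cap_blue 0.62 47.381486350788244 [633.11 146.28  45.95] [21.33 20.56  4.9 ]
101 [542.31 101.89 495.92] [208.21 110.41 911.13]
0.87 [627.9  -80.05  10.73]
0.76 [633.35  69.66  10.74]
0.6 [634.45 142.78  10.78]
```

Converted, 203 mm is 0.203, 192 mm is 0.192.

Call:
send_rows(increments=[[[0.02,0.04,0],[0,0,0]],[[0.04,0.08,0],[0,0,0]],[[0.06,0.12,0],[0,0,0]],[[0.08,0.16,0],[0,0,0]],[[0.094,0.192,0],[0,0,0]],[[0.099,0.203,0],[0,0,0]],[[0.099,0.203,0],[0,0,0]],[[0.099,0.203,0],[0,0,0]],[[0.099,0.203,0.05],[0,0,0]],[[0.099,0.203,0.09],[0,0,0]],[[0.099,0.203,0.1],[0,0,0]],[[0.099,0.203,0.1],[0,0,0]]])

```text
time: 14.15
ee_pos: [631.2, 69.5, 34.3]
ee_rot: [-2.216, -2.224, 0.005]
force: [0.4, 0.7, 0.1]
width: 0.309
grasp_force: 30.0
```

Call:
send_rows(increments=[[[0,0,0],[0,0,0]],[[0,0,0],[0,0,0]]])

```text
time: 14.35
ee_pos: [634.7, 70.7, 37.8]
ee_rot: [2.216, 2.224, 0.005]
force: [-0.2, -0.9, -1.7]
width: 0.311
grasp_force: 30.0
```

```bash
python3 - <<'E'
from h import *
go([633,69.6,25.5])
E
```

```text
t 14.35 pos [634.72  70.69  37.82] w 0.3106371494783657 shift [-1.09 -1.77 12.31] turn [ 0. -0.  0.]
```

Converted, 9 mm is 0.009, 5 mm is 0.005.

Call:
send_rows(increments=[[[0,0,0.005],[0,0,0]],[[0,0,0.009],[0,0,0]],[[0,0,0.009],[0,0,0]],[[0,0,0.009],[0,0,0]]])

```text
time: 14.75
ee_pos: [633.0, 70.4, 26.4]
ee_rot: [-2.217, -2.226, 0.0]
force: [0.5, 0.7, -0.6]
width: 0.311
grasp_force: 30.0
```

Converted, 1 mm is 0.001.

Call:
send_rows(increments=[[[0,0,0.001],[0,0,0]],[[0,0,0.001],[0,0,0]]])

```text
time: 14.95
ee_pos: [633.3, 70.5, 25.8]
ee_rot: [2.217, 2.226, 0.001]
force: [-0.6, 0.2, 1.1]
width: 0.315
grasp_force: 30.0
```

Converted, -120 mm is -0.12, -105 mm is -0.105.

Call:
send_rows(increments=[[[0,0,0],[0,0,0]],[[0,0,0],[0,0,0]],[[0,0,0],[0,0,0]],[[0,0,0],[0,0,0]],[[0,0,0],[0,0,0]],[[0,0,0],[0,0,0]],[[0,0,-0.02],[0,0,0]],[[0,0,-0.06],[0,0,0]],[[0,0,-0.105],[0,0,0]],[[0,0,-0.12],[0,0,0]],[[0,0,-0.12],[0,0,0]]], hand=0.65)

```text
time: 16.05
ee_pos: [634.9, 70.8, 148.2]
ee_rot: [2.215, 2.223, 0.007]
force: [0.1, 0.1, 0.2]
width: 0.648
grasp_force: 0.0
```

Converted, -185 mm is -0.185, -180 mm is -0.18.

Call:
send_rows(increments=[[[0.03,-0.032,0],[0,0,0]],[[0.06,-0.064,0],[0,0,0]],[[0.09,-0.096,0],[0,0,0]],[[0.12,-0.128,0],[0,0,0]],[[0.15,-0.158,0],[0,0,0]],[[0.17,-0.18,0],[0,0,0]],[[0.175,-0.185,0],[0,0,0]],[[0.175,-0.185,0],[0,0,0]],[[0.175,-0.185,0],[0,0,0]],[[0.175,-0.185,0],[0,0,0]],[[0.175,-0.185,0],[0,0,0]]], hand=0.85)

```text
time: 17.15
ee_pos: [448.4, 243.4, 145.2]
ee_rot: [2.22, 2.223, -0.001]
force: [0.0, -0.4, 0.6]
width: 0.852
grasp_force: 0.0
```

```bash
python3 - <<'E'
from h import *
go([448,246,26])
E
```

```text
t 17.15 pos [448.4  243.42 145.16] w 0.8519286867305265 shift [  2.64  -0.39 119.16] turn [-0.  0.  0.]
```

Converted, 119 mm is 0.119, 110 mm is 0.11.

Call:
send_rows(increments=[[[0.002,0,0.04],[0,0,0]],[[0.002,0,0.08],[0,0,0]],[[0.002,0,0.11],[0,0,0]],[[0.002,0,0.119],[0,0,0]],[[0.002,0,0.119],[0,0,0]],[[0.002,0,0.119],[0,0,0]]])

```text
time: 17.75
ee_pos: [448.3, 247.1, 27.5]
ee_rot: [2.217, 2.225, 0.003]
force: [0.5, -0.4, 0.3]
width: 0.852
grasp_force: 0.0
```

Call:
send_rows(increments=[[[0,0,0],[0,0,0]],[[0,0,0],[0,0,0]],[[0,0,0],[0,0,0]],[[0,0,0],[0,0,0]],[[0,0,0],[0,0,0]],[[0,0,0],[0,0,0]],[[0,0,0],[0,0,0]],[[0,0,0],[0,0,0]],[[0,0,0],[0,0,0]]], hand=0)

```text
time: 18.65
ee_pos: [447.5, 246.7, 26.5]
ee_rot: [2.217, 2.226, 0.0]
force: [0.2, 0.6, 1.0]
width: 0.346
grasp_force: 30.0
```

Converted, -130 mm is -0.13, -115 mm is -0.115.

Call:
send_rows(increments=[[[0,0,-0.03],[0,0,0]],[[0,0,-0.07],[0,0,0]],[[0,0,-0.115],[0,0,0]],[[0,0,-0.13],[0,0,0]],[[0,0,-0.13],[0,0,0]],[[0,0,-0.13],[0,0,0]],[[0,0,-0.13],[0,0,0]]])

```text
time: 19.35
ee_pos: [446.4, 245.8, 154.9]
ee_rot: [-2.217, -2.225, 0.005]
force: [-0.2, -0.9, -1.4]
width: 0.345
grasp_force: 30.0
```

```bash
python3 - <<'E'
from h import *
go([630,-5.8,156])
E
```

```text
t 19.35 pos [446.38 245.83 154.94] w 0.34533652440466867 shift [-252.35  182.62   -1.12] turn [-0.  0.  0.]
```

Converted, -252 mm is -0.252, 182 mm is 0.182.

Call:
send_rows(increments=[[[-0.04,0.029,0],[0,0,0]],[[-0.08,0.058,0],[0,0,0]],[[-0.12,0.087,0],[0,0,0]],[[-0.16,0.116,0],[0,0,0]],[[-0.2,0.145,0],[0,0,0]],[[-0.235,0.17,0],[0,0,0]],[[-0.252,0.182,0],[0,0,0]],[[-0.252,0.182,0],[0,0,0]],[[-0.252,0.182,0],[0,0,0]],[[-0.252,0.182,0],[0,0,0]],[[-0.252,0.182,0],[0,0,0]]])

```text
time: 20.45
ee_pos: [629.6, -2.6, 156.3]
ee_rot: [-2.213, -2.228, 0.0]
force: [-0.5, 0.2, -0.3]
width: 0.342
grasp_force: 30.0
```

Converted, 107 mm is 0.107, 100 mm is 0.1.

Call:
send_rows(increments=[[[0,0,0.04],[0,0,0]],[[0,0,0.08],[0,0,0]],[[0,0,0.1],[0,0,0]],[[0,0,0.107],[0,0,0]],[[0,0,0.107],[0,0,0]],[[0,0,0.107],[0,0,0]]])

```text
time: 21.05
ee_pos: [631.4, -3.9, 50.9]
ee_rot: [2.215, 2.226, 0.003]
force: [-0.7, -0.8, 0.5]
width: 0.343
grasp_force: 30.0
```

```bash
python3 - <<'E'
from h import *
go([630,-5.8,36.5])
E
```

```text
t 21.05 pos [631.43  -3.91  50.86] w 0.34258386366924404 shift [-1.89 -1.47 14.35] turn [ 0. -0.  0.]
```

Call:
send_rows(increments=[[[-0.002,-0.001,0.007],[0,0,0]],[[-0.002,-0.001,0.011],[0,0,0]],[[-0.002,-0.001,0.011],[0,0,0]],[[-0.002,-0.001,0.011],[0,0,0]]])

```text
time: 21.45
ee_pos: [629.5, -6.7, 38.6]
ee_rot: [2.217, 2.226, 0.0]
force: [0.0, 0.1, -2.1]
width: 0.344
grasp_force: 30.0
```

Call:
send_rows(increments=[[[0,0,0.001],[0,0,0]],[[0,0,0.001],[0,0,0]]])

```text
time: 21.65
ee_pos: [629.5, -6.6, 37.5]
ee_rot: [2.217, 2.226, 0.0]
force: [-0.5, -0.4, -1.8]
width: 0.343
grasp_force: 30.0
```

Converted, 1 mm is 0.001.

Call:
send_rows(increments=[[[0,0,0.001],[0,0,0]],[[0,0,0.001],[0,0,0]]])

```text
time: 21.85
ee_pos: [629.6, -6.6, 36.6]
ee_rot: [2.217, 2.226, 0.0]
force: [0.4, 0.1, -1.5]
width: 0.344
grasp_force: 30.0
```

Converted, -120 mm is -0.12, -105 mm is -0.105.

Call:
send_rows(increments=[[[0,0,0],[0,0,0]],[[0,0,0],[0,0,0]],[[0,0,0],[0,0,0]],[[0,0,0],[0,0,0]],[[0,0,0],[0,0,0]],[[0,0,0],[0,0,0]],[[0,0,-0.02],[0,0,0]],[[0,0,-0.06],[0,0,0]],[[0,0,-0.105],[0,0,0]],[[0,0,-0.12],[0,0,0]],[[0,0,-0.12],[0,0,0]]], hand=0.7)

```text
time: 22.95
ee_pos: [631.2, -6.4, 159.2]
ee_rot: [2.215, 2.223, 0.006]
force: [-0.1, 1.1, -0.5]
width: 0.7
grasp_force: 0.0
```

Converted, -204 mm is -0.204, -192 mm is -0.192.

Call:
send_rows(increments=[[[0.02,-0.032,0],[0,0,0]],[[0.04,-0.064,0],[0,0,0]],[[0.06,-0.096,0],[0,0,0]],[[0.08,-0.128,0],[0,0,0]],[[0.1,-0.16,0],[0,0,0]],[[0.12,-0.192,0],[0,0,0]],[[0.128,-0.204,0],[0,0,0]],[[0.128,-0.204,0],[0,0,0]],[[0.128,-0.204,0],[0,0,0]],[[0.128,-0.204,0],[0,0,0]],[[0.128,-0.204,0],[0,0,0]]], hand=0.9)

```text
time: 24.05
ee_pos: [426.0, 119.8, 156.2]
ee_rot: [2.219, 2.223, 0.0]
force: [-0.4, -0.5, -0.6]
width: 0.898
grasp_force: 0.0
```

```bash
python3 - <<'E'
from h import *
go([425,122,36])
E
```

```text
t 24.05 pos [426.01 119.76 156.19] w 0.8979288285308461 shift [  2.24  -1.03 120.19] turn [ 0. -0.  0.]
```

Converted, 120 mm is 0.12, 110 mm is 0.11.

Call:
send_rows(increments=[[[0.002,-0.001,0.04],[0,0,0]],[[0.002,-0.001,0.08],[0,0,0]],[[0.002,-0.001,0.11],[0,0,0]],[[0.002,-0.001,0.12],[0,0,0]],[[0.002,-0.001,0.12],[0,0,0]],[[0.002,-0.001,0.12],[0,0,0]]])

```text
time: 24.65
ee_pos: [424.8, 122.8, 37.2]
ee_rot: [2.217, 2.225, 0.002]
force: [0.3, -0.5, 0.4]
width: 0.903
grasp_force: 0.0
```

Call:
send_rows(increments=[[[0,0,0],[0,0,0]],[[0,0,0],[0,0,0]],[[0,0,0],[0,0,0]],[[0,0,0],[0,0,0]],[[0,0,0],[0,0,0]],[[0,0,0],[0,0,0]],[[0,0,0],[0,0,0]],[[0,0,0],[0,0,0]],[[0,0,0],[0,0,0]]], hand=0)

```text
time: 25.55
ee_pos: [424.0, 122.7, 36.5]
ee_rot: [2.217, 2.226, 0.0]
force: [0.3, -0.3, 1.5]
width: 0.385
grasp_force: 30.0
```

Converted, -130 mm is -0.13, -115 mm is -0.115.

Call:
send_rows(increments=[[[0,0,-0.03],[0,0,0]],[[0,0,-0.07],[0,0,0]],[[0,0,-0.115],[0,0,0]],[[0,0,-0.13],[0,0,0]],[[0,0,-0.13],[0,0,0]],[[0,0,-0.13],[0,0,0]],[[0,0,-0.13],[0,0,0]]])

```text
time: 26.25
ee_pos: [422.7, 122.0, 165.1]
ee_rot: [-2.216, -2.225, 0.004]
force: [-0.0, -0.6, -2.8]
width: 0.388
grasp_force: 30.0
```

```bash
python3 - <<'E'
from h import *
go([627,-81,166])
E
```

```text
t 26.25 pos [422.68 122.01 165.07] w 0.388256598924396 shift [-203.84  203.49   -1.35] turn [-0.  0.  0.]
```

Converted, -204 mm is -0.204, 203 mm is 0.203.

Call:
send_rows(increments=[[[-0.033,0.033,0],[0,0,0]],[[-0.066,0.066,0],[0,0,0]],[[-0.099,0.099,0],[0,0,0]],[[-0.132,0.132,0],[0,0,0]],[[-0.165,0.165,0],[0,0,0]],[[-0.192,0.192,0],[0,0,0]],[[-0.204,0.203,0],[0,0,0]],[[-0.204,0.203,0],[0,0,0]],[[-0.204,0.203,0],[0,0,0]],[[-0.204,0.203,0],[0,0,0]],[[-0.204,0.203,0],[0,0,0]]])

```text
time: 27.35
ee_pos: [626.9, -79.0, 166.4]
ee_rot: [-2.214, -2.228, 0.001]
force: [0.5, 0.1, -2.1]
width: 0.388
grasp_force: 30.0
```

Converted, 107 mm is 0.107, 100 mm is 0.1.

Call:
send_rows(increments=[[[0,0,0.04],[0,0,0]],[[0,0,0.08],[0,0,0]],[[0,0,0.1],[0,0,0]],[[0,0,0.107],[0,0,0]],[[0,0,0.107],[0,0,0]],[[0,0,0.107],[0,0,0]]])

```text
time: 27.95
ee_pos: [628.8, -80.2, 60.9]
ee_rot: [2.215, 2.225, 0.003]
force: [0.2, -0.3, -2.5]
width: 0.387
grasp_force: 30.0
```

```bash
python3 - <<'E'
from h import *
go([627,-81,46.5])
E
```

```text
t 27.95 pos [628.82 -80.16  60.94] w 0.3869864698380468 shift [-0.84 -1.86 14.44] turn [ 0. -0.  0.]
```

Converted, 13 mm is 0.013, 12 mm is 0.012.

Call:
send_rows(increments=[[[-0.001,-0.001,0.007],[0,0,0]],[[-0.001,-0.001,0.012],[0,0,0]],[[-0.001,-0.001,0.013],[0,0,0]],[[-0.001,-0.001,0.013],[0,0,0]],[[-0.001,-0.001,0.013],[0,0,0]]])

```text
time: 28.45
ee_pos: [626.8, -81.7, 46.6]
ee_rot: [2.217, 2.226, 0.0]
force: [-0.9, -0.2, -1.0]
width: 0.388
grasp_force: 30.0
```

Call:
send_rows(increments=[[[0,0,0],[0,0,0]],[[0,0,0],[0,0,0]]])

```text
time: 28.65
ee_pos: [626.8, -81.7, 46.6]
ee_rot: [2.217, 2.226, 0.0]
force: [-0.6, -0.6, -1.6]
width: 0.389
grasp_force: 30.0
```

Release, rise and retract towards the robot (−x).

Converted, -170 mm is -0.17, -150 mm is -0.15.

Call:
send_rows(increments=[[[0,0,0],[0,0,0]],[[0,0,0],[0,0,0]],[[0,0,0],[0,0,0]],[[0,0,0],[0,0,0]],[[0,0,0],[0,0,0]],[[0,0,0],[0,0,0]],[[0,0,-0.02],[0,0,0]],[[0,0,-0.06],[0,0,0]],[[0,0,-0.105],[0,0,0]],[[0,0,-0.15],[0,0,0]],[[0,0,-0.17],[0,0,0]]], hand=0.75)

```text
time: 29.75
ee_pos: [628.8, -81.2, 221.1]
ee_rot: [2.214, 2.222, 0.007]
force: [0.7, 0.0, 0.5]
width: 0.749
grasp_force: 0.0
```

Converted, -190 mm is -0.19, -160 mm is -0.16.

Call:
send_rows(increments=[[[-0.015,-0.04,0],[0,0,0]],[[-0.03,-0.08,0],[0,0,0]],[[-0.045,-0.12,0],[0,0,0]],[[-0.06,-0.16,0],[0,0,0]],[[-0.07,-0.19,0],[0,0,0]],[[-0.07,-0.19,0],[0,0,0]],[[-0.07,-0.19,0],[0,0,0]]])

```text
time: 30.45
ee_pos: [437.3, -152.8, 217.0]
ee_rot: [2.217, 2.224, 0.001]
force: [-0.3, -0.1, 1.0]
width: 0.75
grasp_force: 0.0
```

```bash
python3 - <<'E'
from h import *
for n in ['top','side']:
    c=manip.camera(n);C=cloud(c)
    im=c['image'];im=im[120:280,200:520] if n=='top' else im[130:330,220:480]
    cv2.imwrite(f'pics/{n}9.png',im.repeat(2,0).repeat(2,1))
    for t in ['cap_blue','cap_green','cap_black','cap_orange']:
        print(t,[w(d['location'],c) for d in manip.pinpoint(c,t)[:1]])
        for d in manip.cut_out(c,t)[:1]:
            p=C[d['mask']&(c['z_map']>0)];zt=np.percentile(p[:,2],97);q=p[p[:,2]>zt-4]
            print('  ',d['conf'],zt,(q.min(0)+q.max(0))/2,q.max(0)-q.min(0))
E
```

```text
cap_blue [array([637.13, 140.97,  15.95])]
   0.64 48.55942372110583 [635.14 145.21  46.86] [21.46 22.72  4.58]
cap_green [array([632.11,  74.14,  10.86])]
   0.46 64.27032092298188 [631.86  73.72  62.67] [25.3  27.06  4.76]
cap_black [array([626.96,  -6.88,  10.25])]
   0.49 79.44646564783311 [628.76  -6.44  77.99] [29.81 31.2   4.81]
cap_orange [array([626.23, -83.49,   8.07])]
   0.83 95.49260728671511 [626.56 -79.52  94.65] [35.38 35.27  6.21]
cap_blue [array([630.91, 142.06,   9.47])]
   0.57 46.927581927456686 [634.01 119.07  51.98] [22.64 74.06 17.94]
cap_green [array([632.98,  69.02,   9.58])]
   0.5 62.38602213981405 [631.58  69.05  60.63] [25.43 26.04  4.27]
cap_black []
   0.65 78.83482833765196 [628.65  -6.66  77.25] [31.87 27.16  4.26]
cap_orange [array([641.13, 209.51,   5.72])]
```

View pics/top9.png

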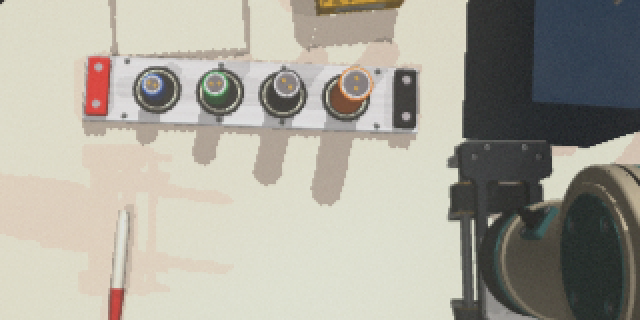

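View pics/side9.png

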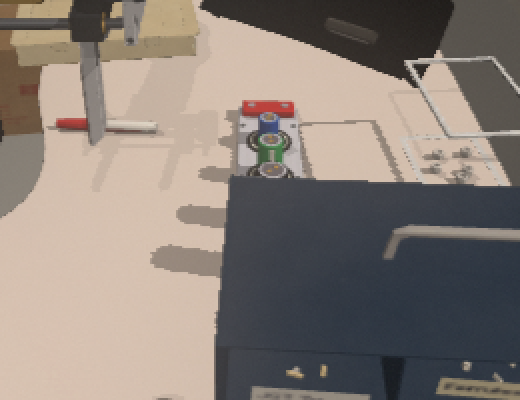

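The top view shows all four standing upright on their pads: blue (153,85), green (215,88), black (287,85) and orange (355,85), running from the red stop to the black one. Measured offsets are within about 2–3 mm, and the gripper is clear.

```bash
python3 -c "
from workcell import manip
print(manip.finish_job())"
```

```text
the job is handed in; nothing more can be done
None
```

The job is handed in: blue, green, black and orange stand upright and released on pads 1 to 4, shortest by the red stop, each within about 2–4 mm of its pad's centre by the cameras, at about 31 s of the 99 s; the hand-in call returned no verdict.

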